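# Slant the long torch out of the short-opening desk drawer

### The job

The duty guard wants the long torch that lies in one of the two drawers of the low cabinet on the desk. Pull that drawer out to its stop; even then its opening is shorter than the torch, so raise the torch's front end over the drawer front and draw it out on a slant from under the cabinet top, and finish while still holding it in the gripper, still and wholly in the air, well above the cabinet's top and touching nothing else. Leave the other things on the desk where they stand, and the ruler in its drawer.

Things in the scene. Friction and masses are not known exactly. Their poses are not given: they have to be found in the camera images.
- cabinet: fixed low cabinet of pale wood, 320 deep x 438 wide x 116 mm high, two drawers side by side. Origin: on the desk under the middle of its front plane; x points from front to back (the carcass runs from x = 0 to 320 mm), y to the left seen from in front, z up. Top panel at z 104 to 116 mm, flush with the front plane; stapler and tape dispenser fixed on it behind x = 160 mm, up to z = 194. Drawer centre lines at y = +105.5 (left) and -105.5 mm (right)
- drawer_l (a joint): how far the left drawer is out, m: 0 shut, 0.165 at its stop; starts ajar by 0.055 to 0.077. Slides straight out of the front (1 to 3 N), stays where left. Inside: 301 mm long, 188 wide, side walls 45 high; its floor is at cabinet z = 26 mm, 78 mm under the top panel. Its value is also the length of the opening between the drawer front's inner face and the edge of the top panel
- drawer_r (a joint): how far the right drawer is out, m; the same as the left one. A drawer's wooden front is 14 mm thick, 206 mm wide and reaches 52 mm above the drawer's floor (z = 78 mm); its inner face lies at cabinet x = minus the joint's value
- knob_l (a point): middle of the left drawer's round aluminium knob (moves with it): a disc 28 mm in diameter and 18 mm thick, axis level along the drawer's travel, 10 mm clear of the drawer front's outer face on a 14 mm neck, its middle 33 mm before the front's inner face and 60 mm above the desk. Can be gripped across its sides from above
- knob_r (a point): the same on the right drawer
- torch: the long torch, about 0.2 kg, 255 mm long, lying lengthwise in one of the drawers, tail to the front. Round dark metal barrel 28 mm in diameter, from x = -99 to +81 mm; black rubber hexagonal bumpers 38 mm across flats at both ends, on which it rests. Origin: under mid-length, on its underside; x along it to the lamp, z up; axis at z = 19 mm. Balances at about x = 10 mm. Rides along with the drawer
- torch_tail (a point): centre of the torch's tail end face, on its axis: the front end, 5 to 42 mm behind the drawer front
- torch_lamp (a point): centre of the torch's lamp end face, on its axis: the rear end, under the cabinet's top even when the drawer is fully out
- ruler: wooden ruler 250 x 30 x 5 mm lying lengthwise in the other drawer, to be left in it. Origin: centre of its underside, x along it
- tube_tray: open red plastic tray 115 x 165 x 45 mm with specimen tubes lying in it, on the desk; to be left alone. Origin: centre of its underside
- pen_cup: round black pen cup, 72 mm across, 100 mm high with pens up to 155 mm, on the desk; to be left alone. Origin: centre of its underside
- sanitiser: pump bottle, 64 mm across, 171 mm high, on the desk; to be left alone. Origin: centre of its underside
- stamp: rubber stamp, base 46 x 70 mm, turned wooden handle, 86 mm high, on the desk; to be left alone. Origin: centre of its underside

How it is judged:
By the outcome, as a careful person would: the job done as asked, in the order asked, and still so for the second after the job is handed in, while the arm keeps its last pose, push and grip.
It also fails if it takes over 54 s, if anything falls off the work surface, if the arm or the gripper's body presses on something with over 40 N, if the wrist force passes 120 N, or if a joint passes its speed limit or range.

### The arm

A 6-joint arm with a two-finger parallel gripper is mounted at the origin on the work surface. World frame = base frame: x ahead of the robot, y to its left, z up, the work surface at z = 0. Lengths are in m, angles in rad, forces in N, time in s.
With the tool pointing down it reaches from about 0.3 to 0.775 m from the base axis. Payload 14.6 kg.
Tool frame: the origin (TCP) lies on the front face of the gripper's body, between the roots of the fingers; the fingertips stand 97 mm ahead of it and the grasp point (between the pads) lies 78 mm ahead of it; z points along the fingers, x is the direction in which the jaws open and shut, and the axes are right-handed (so a half turn about z gives the same grasp; the last joint's range is limited). The gripper opens to 94 mm and grips with 3 to 60 N. Pads are 16 mm wide; open, the fingers measure 119 mm over their backs; the gripper's body (75 mm by 177 mm) begins 78 mm behind the grasp point.
Start: joints at [-1.215, 0.3, 1.521, -0, 1.321, -0.067], TCP at [0.226, -0.502, 0.303] pointing down, gripper open.
Joint ranges: [-3.03, 3.03], [-0.79, 2.21], [0.23, 2.52], [-1.04, 4.18], [0, 3.07], [-2.55, 2.55]. Speed limits (rad/s): [2.22, 2.22, 2.57, 3.14, 3.14, 3.14].

### API

Orientations are given as [roll, pitch, yaw] about the fixed x, y, z axes, in that order (R = Rz(yaw) Ry(pitch) Rx(roll)).
In Python, from station import sensors, camera, ctrl gives the robot as it stands.
- The arm moves only by the tool move_arm, never from a script. Its argument "rows" is text: rows parted by semicolons, each of 6 numbers parted by spaces: the shift along the tool's x, y, z in mm, then the turn, a rotation vector about the tool's x, y, z in rad. In form: x y z wx wy wz; .... A call has 1 to 20 rows; each row shifts and turns the pose as measured when the row begins, along the tool's axes as they then stand; what a row does not reach is not made up. A row lasts 1/8 s, in which the tool goes at most 62.5 mm and 10.7 degrees, less where a joint would pass 70% of its speed; a pose out of reach is approached as far as the arm can. A call with a gripper value outside its range is refused whole. "grip" is the opening, from -1 (shut) to 1 (fully open), set as the call begins (left out, the last holds). The fingers move at their own pace and stop on an object; "newtons" is the grip in N (left out, the last holds). Time passes only in rows, so rows that do not move let the fingers close. It gives the time, the measured TCP pose, the force and the opening at its end, in the units of the state.
- sensors.get_obs(): the state, without advancing time (a new reading comes with each control period).
- camera(name): name is "side" or "top"; returns a dict with "color" (384x512x3 uint8, blue, green, red), "z_map" (384x512 float32, m along the optical axis (not along the pixel's ray), 0 where there is no reading), "mtx" (3x3 intrinsics, pixels), "distortion" ([k1, k2, p1, p2, k3] as OpenCV has them; the pictures are not rectified), "position" and "attitude" of the camera in the world. Camera axes: x right, y down, z forward; pixel columns grow to the right and rows downward; lengths in m; the calibration is good to about 2 mm. A picture is of the moment at which its call begins.
- ctrl.hand_in(): hands the job in, once; it reports no verdict.
The state is a dict: "time_s": time; "qpos": joint angles; "joint_vel": joint speeds; "tau": joint torques, N m; "ee_pos": TCP position; "eef_rot": TCP orientation; "force": force on the tool from outside, world axes, zero at the start; "moment": the same for the moment, N m; "grip_width": finger opening in m.
Only numpy, scipy, OpenCV 4.12 (cv2) and the standard library are available. Lean on these libraries where they do the work, as an engineer would, in place of code of your own. Each camera call takes 0.05 s, during which the arm holds its last target.

## Working session

There is one attempt and no reset: what is moved stays moved. The work goes in short steps, Python scripts to look and compute and a tool call to move; the robot and the scene stay as the last step left them, time stands still between calls to the robot, and variables do not carry over. Pictures are saved under pics/ and viewed, and the job is handed in when it is done.

Besides the shell and the picture viewer there is one more tool, called after "Call:" as name(argument=value, ...) on one line, values as JSON. move_arm: Moves the arm, as the interface text tells. Its arguments: {"type":"object","properties":{"rows":{"type":"string"},"grip":{"type":"number"},"newtons":{"type":"number"}},"required":["rows"]}

```bash
ls; mkdir -p pics; python3 - <<'E'
from station import sensors, camera, ctrl
import cv2,numpy as np,pickle
print(sensors.get_obs())
for n in("side","top"):
    c=camera(n); pickle.dump(c,open(f"pics/{n}0.pkl","wb")); cv2.imwrite(f"pics/{n}0.png",c["color"])
    print(n,c["mtx"].tolist() if hasattr(c["mtx"],'tolist') else c["mtx"],c["distortion"],c["position"],c["attitude"])
E
```

```text
pics
{'time_s': 0.0, 'qpos': array([-1.21461503e+00,  3.00473036e-01,  1.52157648e+00,  4.51528804e-06,
        1.32071947e+00, -6.65694953e-02]), 'joint_vel': array([-0.00030785, -0.0002753 ,  0.00279299,  0.000146  ,  0.00060518,
        0.00052139]), 'tau': array([-3.07143000e-04, -5.31807518e+01, -3.52734876e+01,  7.08905468e-02,
        2.45118613e-02, -8.67031895e-05]), 'ee_pos': array([ 0.22560891, -0.50143097,  0.30208716]), 'eef_rot': array([-3.14151004e+00,  1.17343598e-03, -1.14804661e+00]), 'force': array([-0.2019822 ,  0.15229948, -1.61783797]), 'moment': array([ 0.05899595, -0.0290931 ,  0.00896631]), 'grip_width': 0.09388304223895816}
side [[376.20514055195764, 0.0, 254.09717505246465], [0.0, 376.20514055195764, 189.2547108318634], [0.0, 0.0, 1.0]] [0.0191229 0.        0.        0.        0.       ] [0.32359337 0.69996198 0.90988325] [-2.38780976 -0.0182934  -2.85638768]
top [[412.74843109042706, 0.0, 251.49615647960687], [0.0, 412.74843109042706, 199.47438410661957], [0.0, 0.0, 1.0]] [-0.00594859  0.          0.          0.          0.        ] [ 0.3797702  -0.07427486  1.2473368 ] [-3.00849958  0.0109943  -1.56854364]
```

View pics/side0.png

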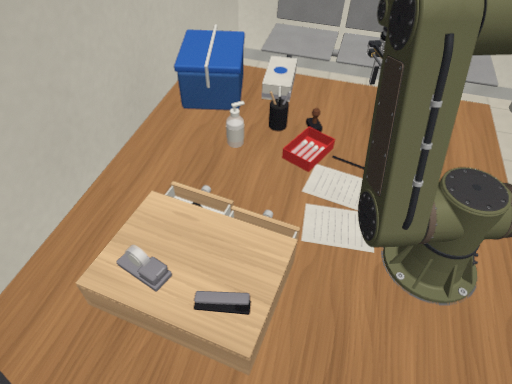

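View pics/top0.png

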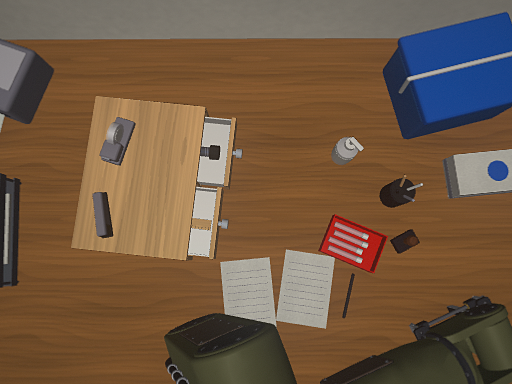

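The top view shows the cabinet at left, with its front facing right. The torch's black tail is at about (212,153) in the upper drawer, and the ruler is at about (202,224) in the lower one. The knobs are at (238,153) and (223,224). Next I'll measure these.

```bash
cat > h.py <<'E'
import cv2,numpy as np,pickle
from scipy.spatial.transform import Rotation as R
def rot(a): return R.from_euler('xyz',a).as_matrix()
def ray(c,px):
    p=cv2.undistortPoints(np.array(px,float).reshape(-1,1,2),np.array(c["mtx"]),np.array(c["distortion"])).reshape(-1,2)
    d=np.c_[p,np.ones(len(p))]@rot(c["attitude"]).T
    return np.array(c["position"]),d
def onz(c,px,z):
    o,d=ray(c,px); return o+d*((z-o[2])/d[:,2])[:,None]
def proj(c,P):
    Rm=rot(c["attitude"]); t=-Rm.T@np.array(c["position"])
    q,_=cv2.projectPoints(np.array(P,float).reshape(-1,1,3),cv2.Rodrigues(Rm.T)[0],t,np.array(c["mtx"]),np.array(c["distortion"]))
    return q.reshape(-1,2)
def cloud(c):
    h,w=c["z_map"].shape; u,v=np.meshgrid(np.arange(w),np.arange(h))
    o,d=ray(c,np.c_[u.ravel(),v.ravel()])
    return (o+d*c["z_map"].reshape(-1,1)).reshape(h,w,3)
def zoom(c,x0,y0,x1,y1,f,name):
    cv2.imwrite(name,cv2.resize(c["color"][y0:y1,x0:x1],None,fx=f,fy=f,interpolation=cv2.INTER_CUBIC))
E
python3 - <<'E'
from h import *
t=pickle.load(open("pics/top0.pkl","rb"))
s=pickle.load(open("pics/side0.pkl","rb"))
P=cloud(t)
for n,p in dict(desk=(250,200),top=(150,160),torch=(212,153),k1=(238,153),k2=(223,224),pump=(345,150),cup=(398,192),stamp=(405,241),tray=(352,243)).items(): print(n,P[p[1],p[0]].round(4))
print(onz(t,[(95,97),(205,107),(187,260),(72,247)],.116).round(4))
zoom(t,60,80,260,270,4,"pics/tz.png"); zoom(s,80,170,310,360,3.4,"pics/sz.png")
E
```

```text
desk [ 0.5445 -0.0557  0.0045]
top [0.6425 0.2236 0.1177]
torch [0.6751 0.0552 0.0674]
k1 [ 0.6733 -0.0214  0.0747]
k2 [0.4665 0.0202 0.0716]
pump [ 0.6713 -0.3233  0.1166]
cup [ 0.5508 -0.4628  0.1261]
stamp [ 0.4202 -0.5072  0.038 ]
tray [ 0.4151 -0.3612  0.0035]
[[0.8283 0.3894 0.116 ]
 [0.7976 0.0719 0.116 ]
 [0.3651 0.1134 0.116 ]
 [0.3995 0.43   0.116 ]]
```

View pics/tz.png

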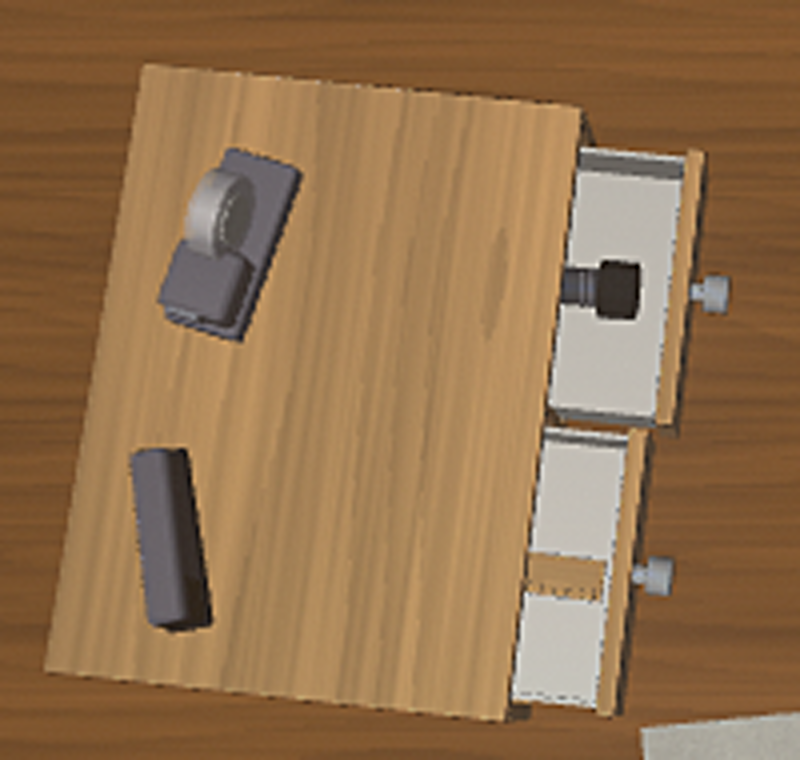

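View pics/sz.png

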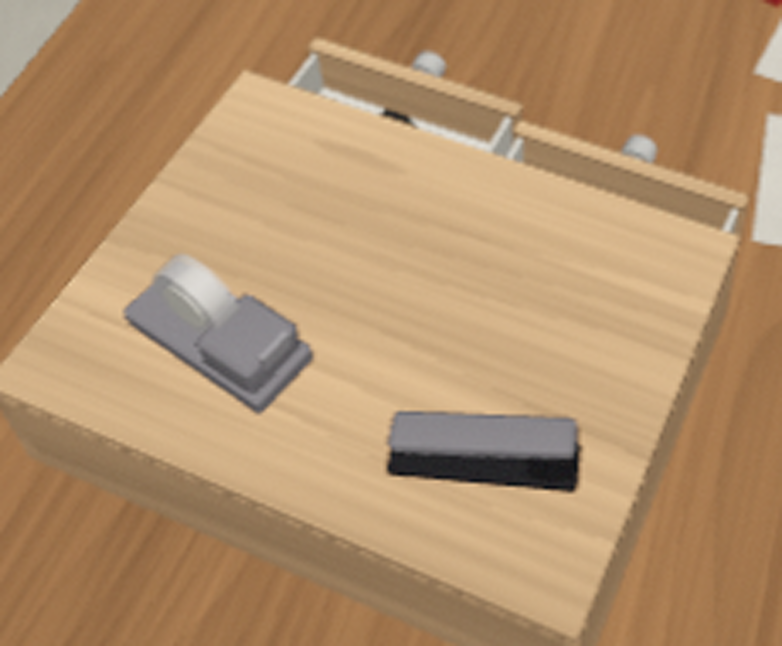

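```bash
python3 - <<'E'
from h import *
t=pickle.load(open("pics/top0.pkl","rb"))
s=pickle.load(open("pics/side0.pkl","rb"))
C=onz(t,[(96.25,96.25),(205.5,106.75),(186.5,260.2),(71.5,247.7)],.116)
S=onz(s,[(80+243/3.4,170+72/3.4),(80+738/3.4,170+240/3.4)],.116); print("side corners",S.round(4))
M=np.array([[.32,-.219],[0,-.219],[0,.219],[.32,.219]])
a=M-M.mean(0); b=C[:,:2]-C[:,:2].mean(0)
th=np.arctan2((a[:,0]*b[:,1]-a[:,1]*b[:,0]).sum(),(a*b).sum())
Rc=np.array([[np.cos(th),-np.sin(th)],[np.sin(th),np.cos(th)]])
o=C[:,:2].mean(0)-Rc@M.mean(0)
print("yaw",th,"o",o); print((C[:,:2]-(M@Rc.T+o)).round(4))
inv=lambda p:(np.array(p)[...,:2]-o)@Rc
print("side in cab",inv(S).round(4))
np.savez("cab.npz",th=th,o=o)
f=lambda x,y:(60+x/4,80+y/4)
print("right front inner top edge z78",inv(onz(t,[f(687,160),f(657,410)],.078)).round(4))
print("left front",inv(onz(t,[f(629,440),f(600,705)],.078)).round(4))
print("knob top r z.074",inv(onz(t,[f(718,294)],.074)).round(4),"l",inv(onz(t,[f(660,576)],.074)).round(4))
print("knob pos img extents r",inv(onz(t,[f(703,294),f(730,294),f(718,276),f(718,314)],.067)).round(4))
print("torch tail bumper", inv(onz(t,[f(638,263),f(638,318),f(597,263),f(597,318)],.026+.030)).round(4))
print("barrel",inv(onz(t,[f(580,271),f(580,302)],.026+.019)).round(4))
E
```

```text
side corners [[0.7973 0.0752 0.116 ]
 [0.3629 0.1215 0.116 ]]
yaw 1.467802995050882 o [0.58129709 0.09146926]
[[-0.0015 -0.0013]
 [-0.0008  0.0015]
 [ 0.0011  0.0008]
 [ 0.0012 -0.001 ]]
side in cab [[ 0.0061 -0.2165]
 [ 0.0074  0.2203]]
right front inner top edge z78 [[-0.0739 -0.1991]
 [-0.0732 -0.0118]]
left front [[-0.0557  0.012 ]
 [-0.0573  0.2012]]
knob top r z.074 [[-0.1073 -0.1022]] l [[-0.0886  0.1064]]
knob pos img extents r [[-0.0959 -0.1028]
 [-0.1156 -0.1048]
 [-0.1054 -0.1174]
 [-0.1085 -0.089 ]]
torch tail bumper [[-0.0445 -0.1239]
 [-0.0493 -0.0825]
 [-0.0142 -0.1208]
 [-0.0191 -0.0794]]
barrel [[-0.0007 -0.1162]
 [-0.0035 -0.0926]]
```

```bash
cat >> h.py <<'E'
K=np.load("cab.npz"); th=float(K["th"]); o2=K["o"]
Rc=R.from_euler('z',th).as_matrix(); oc=np.r_[o2,0]
w2c=lambda p:(np.atleast_2d(p)-oc)@Rc
c2w=lambda p:np.atleast_2d(p)@Rc.T+oc
def Rtool(lean): # tool x along -cab y ; lean: body toward the front (rad); tool z = (sin lean,0,-cos lean) in cab
    x=np.array([0,-1,0.]); z=np.array([np.sin(lean),0,-np.cos(lean)]); y=np.cross(z,x)
    return Rc@np.c_[x,y,z]
def plan(p1,R1,n,p0=None,R0=None):
    """rows from the present pose to world TCP p1,R1"""
    from station import sensors
    if p0 is None:
        s=sensors.get_obs(); p0=s["ee_pos"]; R0=rot(s["eef_rot"])
    rv=R.from_matrix(R0.T@R1).as_rotvec(); 
    Rr=R0
    rows=[]
    for i in range(n):
        d=Rr.T@((np.array(p1)-p0)/n); rows.append(np.r_[d*1000,rv/n]); Rr=Rr@R.from_rotvec(rv/n).as_matrix()
    print("; ".join(" ".join(f"{v:.0f}" for v in r[:3])+" "+" ".join(f"{v:.3f}" for v in r[3:]) for r in rows))
def grasp2tcp(g,R1): return np.array(g)-0.078*R1[:,2]
E
python3 - <<'E'
from h import *
g=c2w([-.1065,-.1055,.060])[0]; print(g)
R1=Rtool(0); p=grasp2tcp(g,R1); p[2]=.28; plan(p,R1,13)
E
```

```text
[ 0.67528862 -0.02531298  0.06      ]
-19 -47 2 -0.000 0.000 -0.080; -15 -48 2 -0.000 0.000 -0.080; -12 -49 2 -0.000 0.000 -0.080; -8 -50 2 -0.000 0.000 -0.080; -4 -50 2 -0.000 0.000 -0.080; 1 -50 2 -0.000 0.000 -0.080; 5 -50 2 -0.000 0.000 -0.080; 9 -50 2 -0.000 0.000 -0.080; 13 -49 2 -0.000 0.000 -0.080; 16 -48 2 -0.000 0.000 -0.080; 20 -46 2 -0.000 0.000 -0.080; 24 -44 2 -0.000 0.000 -0.080; 27 -42 2 -0.000 0.000 -0.080
```

Call:
move_arm(rows="-19 -47 2 0 0 -0.08; -15 -48 2 0 0 -0.08; -12 -49 2 0 0 -0.08; -8 -50 2 0 0 -0.08; -4 -50 2 0 0 -0.08; 1 -50 2 0 0 -0.08; 5 -50 2 0 0 -0.08; 9 -50 2 0 0 -0.08; 13 -49 2 0 0 -0.08; 16 -48 2 0 0 -0.08; 20 -46 2 0 0 -0.08; 24 -44 2 0 0 -0.08; 27 -42 2 0 0 -0.08; 0 0 0 0 0 0", grip=0.2)

```text
time_s: 1.85
ee_pos: [0.6821, -0.0036, 0.2702]
eef_rot: [-3.138, 0.008, -0.075]
force: [-0.0, -0.7, -0.7]
grip_width: 0.0565
```

```bash
python3 - <<'E'
from h import *
from station import sensors
s=sensors.get_obs(); print(s["ee_pos"],s["eef_rot"],s["grip_width"],s["qpos"])
g=c2w([-.1065,-.1055,.060])[0]
R1=Rtool(0); p=grasp2tcp(g,R1); p[2]=.22; plan(p,R1,4)
E
```

```text
[ 0.68205695 -0.00360518  0.27017208] [-3.13805824  0.00771052 -0.07536748] 0.056510661503572 [-0.05990225  0.62882826  1.12266587  0.00370862  1.39775462  0.01482632]
-1 6 13 -0.001 0.002 0.007; -1 6 13 -0.001 0.002 0.007; -1 6 13 -0.001 0.002 0.007; -1 6 13 -0.001 0.002 0.007
```

Call:
move_arm(rows="-1 6 13 0 0.002 0.007; -1 6 13 0 0.002 0.007; -1 6 13 0 0.002 0.007; -1 6 13 0 0.002 0.007; 0 0 0 0 0 0; 0 0 0 0 0 0", grip=0.2)

```text
time_s: 2.6
ee_pos: [0.6734, -0.0323, 0.2138]
eef_rot: [-3.139, 0.001, -0.111]
force: [-0.3, 0.3, 0.5]
grip_width: 0.0566
```

```bash
python3 - <<'E'
from h import *
from station import sensors,camera
for n in("side","top"):
    c=camera(n); pickle.dump(c,open(f"pics/{n}1.pkl","wb"))
    zoom(c,*((130,130,310,280) if n=="side" else (150,80,300,200)),4,f"pics/{n}1.png")
g=c2w([-.1065,-.1055,.060])[0]
R1=Rtool(0); p=grasp2tcp(g,R1); plan(p,R1,4)
s=sensors.get_obs(); print(s["ee_pos"],s["eef_rot"],s["grip_width"],p)
E
```

```text
0 -2 19 -0.001 0.000 -0.002; 0 -2 19 -0.001 0.000 -0.002; 0 -2 19 -0.001 0.000 -0.002; 0 -2 19 -0.001 0.000 -0.002
[ 0.67338617 -0.0321104   0.21381584] [-3.13864103e+00  1.24531778e-03 -1.10955255e-01] 0.056277355889250216 [ 0.67528862 -0.02531298  0.138     ]
```

View pics/side1.png

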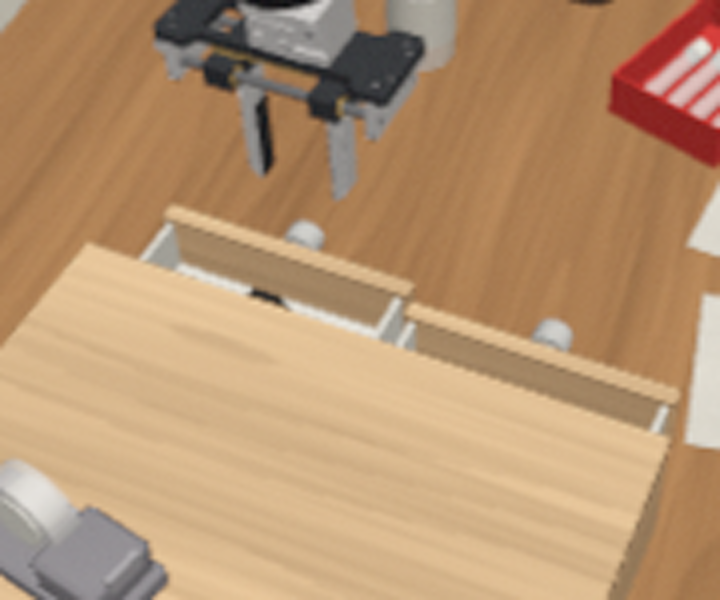

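View pics/top1.png

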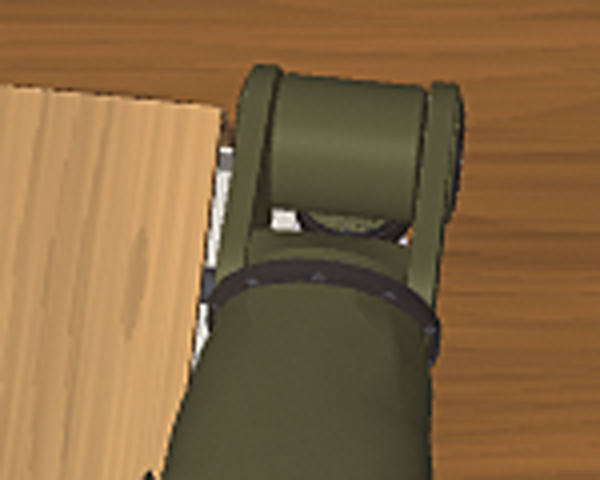

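The side view shows the open fingers above and just in front of the right knob, which is at zoom (305,238). The arm hides the scene from the top camera. Next I'll cross-check the knob position in the side view.

```bash
python3 - <<'E'
from h import *
s=pickle.load(open("pics/side0.pkl","rb")); t=pickle.load(open("pics/top0.pkl","rb"))
g=c2w([-.1065,-.1055,.060])[0]
print(proj(s,[g]),proj(t,[g]), proj(s,[c2w([-.1065,-.1055,.074])[0]]))
# cabinet front top edge in side view, depth points
P=cloud(s)
Q=w2c(P.reshape(-1,3)); 
for lo,hi,n in((-.01,.01,'desk'),):
    pass
m=(Q[:,2]>.10)&(Q[:,2]<.13)&(abs(Q[:,1])<.19)&(Q[:,0]>-.05)&(Q[:,0]<.35)
print("side top panel x range",np.percentile(Q[m,0],[0.5,1,99,99.5]),np.median(Q[m,2]))
Q=w2c(cloud(t).reshape(-1,3))
m=(Q[:,2]>.10)&(Q[:,2]<.13)&(abs(Q[:,1])<.19)&(Q[:,0]>-.05)&(Q[:,0]<.35)
print("top ",np.percentile(Q[m,0],[0.5,1,99,99.5]),np.median(Q[m,2]))
E
```

```text
[[205.85002983 189.35449097]] [[239.5408502  153.54128734]] [[205.50586461 186.22480997]]
side top panel x range [0.0052084  0.00750318 0.32216975 0.32249193] 0.11727848787683315
top  [0.0028987  0.00375478 0.31922569 0.32070095] 0.1161655040391093
```

Call:
move_arm(rows="1 -2 18 0 0 -0.002; 1 -2 20 0 0 -0.002; 0 -1 18 0 0 0; 0 -1 11 0 0 0; 0 0 3 0 0 0; 0 0 0 0 0 0")

```text
time_s: 3.45
ee_pos: [0.6759, -0.025, 0.1378]
eef_rot: [-3.139, 0.003, -0.106]
force: [0.2, -0.1, -0.3]
grip_width: 0.0565
```

```bash
python3 - <<'E'
from h import *
from station import sensors,camera
c=camera("side"); zoom(c,130,130,310,280,4,f"pics/side2.png")
g=c2w([-.1065,-.1055,.060])[0]
R1=Rtool(0); p=grasp2tcp(g,R1); plan(p,R1,2)
s=sensors.get_obs(); print(s["ee_pos"],s["eef_rot"],s["force"])
E
```

```text
-0 0 0 -0.001 0.001 -0.001; -0 0 0 -0.001 0.001 -0.001
[ 0.67599114 -0.02497904  0.13808445] [-3.13861599e+00  2.31701320e-03 -1.05655502e-01] [-0.22929554 -0.17617817  0.37881879]
```

View pics/side2.png

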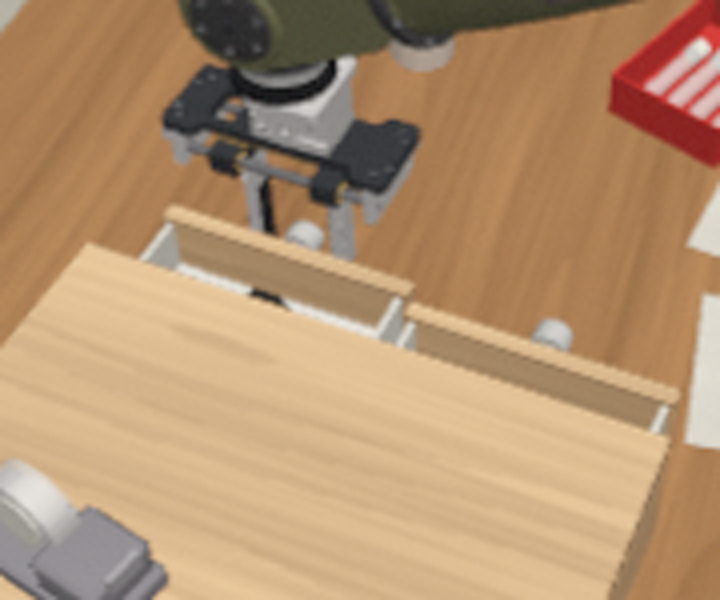

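The fingers straddle the right knob at zoom (305,238). Next I'll close them.

Call:
move_arm(rows="0 0 0 0 0 0; 0 0 0 0 0 0; 0 0 0 0 0 0; 0 0 0 0 0 0", grip=-1, newtons=25)

```text
time_s: 4.0
ee_pos: [0.6748, -0.0249, 0.1394]
eef_rot: [-3.139, 0.006, -0.106]
force: [-7.7, 0.3, 3.6]
grip_width: 0.0271
```

Call:
move_arm(rows="0 8 0 0 0 0; 0 11 0 0 0 0; 0 11 0 0 0 0; 0 11 0 0 0 0; 0 11 0 0 0 0; 0 11 0 0 0 0; 0 9 0 0 0 0; 0 7 0 0 0 0; 0 4 0 0 0 0; 0 0 0 0 0 0")

```text
time_s: 5.25
ee_pos: [0.6655, -0.1135, 0.1394]
eef_rot: [-3.139, 0.006, -0.106]
force: [0.7, -0.5, 0.0]
grip_width: 0.0276
```

```bash
python3 - <<'E'
from h import *
from station import sensors,camera
s=sensors.get_obs(); print(w2c(s["ee_pos"]),s["eef_rot"],s["force"],s["grip_width"])
E
```

```text
[[-0.19518654 -0.10480628  0.13935275]] [-3.13856523  0.00572815 -0.10632762] [ 0.65547039 -0.543289    0.0407585 ] 0.027584491459006388
```

Call:
move_arm(rows="0 2 0 0 0 0; 0 2 0 0 0 0; 0 2 0 0 0 0; 0 2 0 0 0 0; 0 0 0 0 0 0")

```text
time_s: 5.88
ee_pos: [0.6652, -0.1168, 0.1393]
eef_rot: [-3.132, 0.006, -0.103]
force: [-0.2, -1.5, 0.3]
grip_width: 0.0273
```

```bash
python3 - <<'E'
from h import *
from station import sensors,camera
s=sensors.get_obs(); print(w2c(s["ee_pos"]),s["eef_rot"],s["force"],s["grip_width"])
E
```

```text
[[-0.19858087 -0.10485523  0.13934316]] [-3.13224167  0.00627643 -0.10342097] [-0.19522106 -1.53780713  0.32890887] 0.02731964535683707
```

Call:
move_arm(rows="0 4 0 0 0 0; 0 4 0 0 0 0; 0 4 0 0 0 0")

```text
time_s: 6.25
ee_pos: [0.665, -0.1193, 0.1393]
eef_rot: [-3.117, 0.007, -0.099]
force: [0.8, 24.0, 2.9]
grip_width: 0.0271
```

```bash
python3 - <<'E'
from h import *
from station import sensors,camera
s=sensors.get_obs(); print(w2c(s["ee_pos"]),s["eef_rot"],s["force"],s["grip_width"])
c=camera("side"); zoom(c,130,130,310,280,4,f"pics/side3.png")
E
```

```text
[[-0.20101145 -0.10495773  0.13927116]] [-3.11703449  0.00738762 -0.09926795] [ 0.81540876 23.99010285  2.94240387] 0.027089805262644772
```

View pics/side3.png

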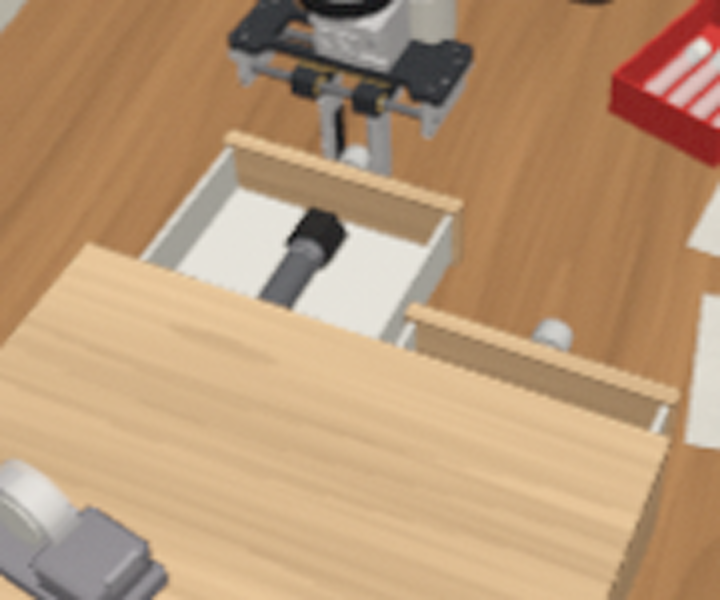

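The drawer is at its stop: 24 N of resistance and no more travel. I'll release the knob and rise straight up.

Call:
move_arm(rows="0 0 0 0 0 0; 0 0 0 0 0 0; 0 0 0 0 0 0; 0 0 0 0 0 0; 0 0 0 0 0 0", grip=0.2)

```text
time_s: 6.92
ee_pos: [0.665, -0.1204, 0.1393]
eef_rot: [-3.118, 0.007, -0.1]
force: [-0.0, 0.1, -1.2]
grip_width: 0.0564
```

Call:
move_arm(rows="0 0 -15 0 0 0; 0 0 -30 0 0 0; 0 0 -40 0 0 0; 0 20 -40 0 0 0; 0 40 -20 0 0 0; 0 40 0 0 0 0; 0 20 0 0 0 0; 0 0 0 0 0 0")

```text
time_s: 7.92
ee_pos: [0.6532, -0.2459, 0.2945]
eef_rot: [-3.12, 0.001, -0.099]
force: [-0.1, 0.5, 0.2]
grip_width: 0.0562
```

```bash
python3 - <<'E'
from h import *
from station import sensors,camera
s=sensors.get_obs(); print(w2c(s["ee_pos"]),s["eef_rot"],s["force"],s["grip_width"],s["qpos"])
c=camera("side"); zoom(c,130,130,310,280,4,f"pics/side4.png"); pickle.dump(c,open("pics/side4.pkl","wb"))
c=camera("top"); zoom(c,150,80,300,200,5,f"pics/top4.png"); pickle.dump(c,open("pics/top4.pkl","wb"))
E
```

```text
[[-0.32815972 -0.10621732  0.29447821]] [-3.12025816e+00  8.57360650e-04 -9.85394415e-02] [-0.06566376  0.54428347  0.16691753] 0.05615012080905999 [-0.41743831  0.65342113  1.02820702  0.02009705  1.46748904 -0.32103748]
```

View pics/side4.png

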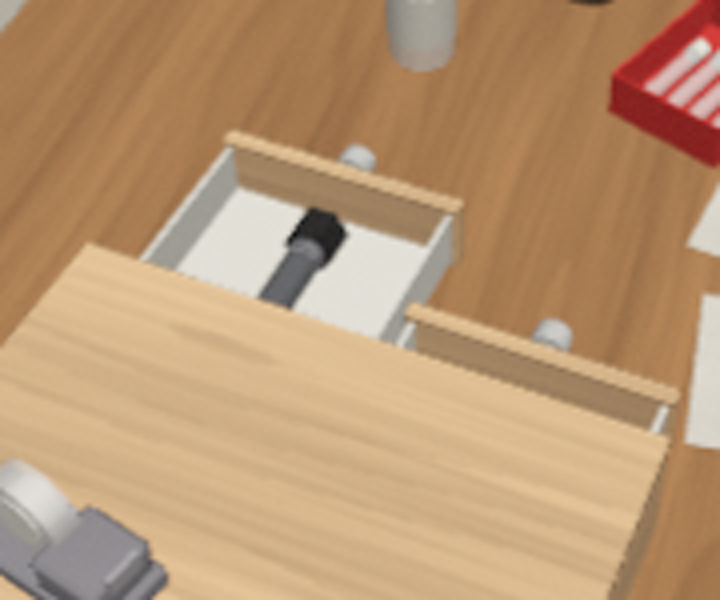

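View pics/top4.png

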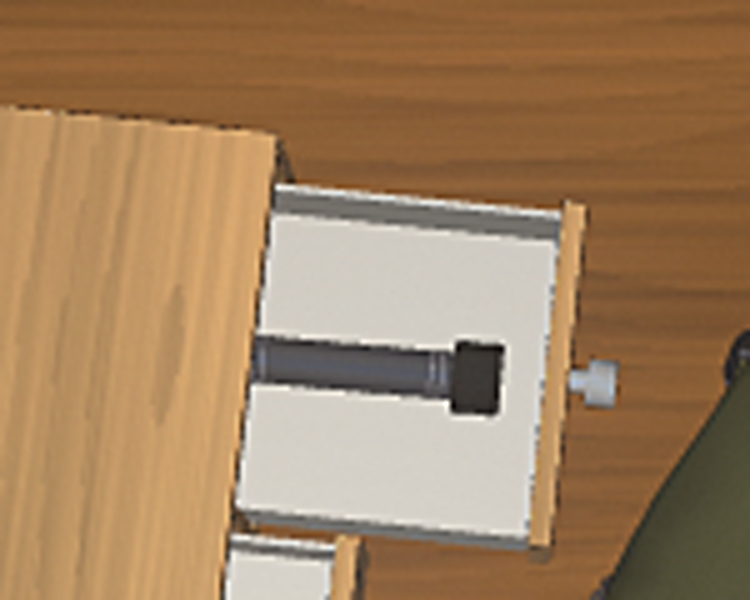

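The drawer is open. In the top zoom the torch's bumper is at x 450–503, y 340–415, and the barrel runs from (258,360) to (450,376). The knob is at (600,384).

```bash
python3 - <<'E'
from h import *
t=pickle.load(open("pics/top4.pkl","rb"));s=pickle.load(open("pics/side4.pkl","rb"))
f=lambda x,y:(150+x/5,80+y/5)
g=lambda x,y:(130+x/4,130+y/4)
print("front inner top edge",w2c(onz(t,[f(566,205),f(533,540)],.078)).round(4))
print("barrel axis",w2c(onz(t,[f(265,340),f(265,384),f(430,350),f(430,397)],.045)).round(4))
print("tail end",w2c(onz(t,[f(503,345),f(501,413)],.045)).round(4))
print("bumper/barrel",w2c(onz(t,[f(452,342),f(449,410)],.045)).round(4))
print("knob",w2c(onz(t,[f(600,384)],.067)).round(4))
# depth along barrel
P=cloud(t)
for x,y in((300,362),(350,366),(400,371),(478,376)):
    u,v=map(round,f(x,y)); print(w2c(P[v,u]).round(4))
print("side tail bumper top edge",w2c(onz(s,[g(318,210),g(344,224)],.06)).round(4))
print("side barrel",w2c(onz(s,[g(264,297),g(294,308),g(291,250),g(318,263)],.045)).round(4))
E
```

```text
front inner top edge [[-0.1661 -0.2054  0.078 ]
 [-0.1674 -0.0055  0.078 ]]
barrel axis [[ 0.0052 -0.1149  0.045 ]
 [ 0.002  -0.0881  0.045 ]
 [-0.0938 -0.1188  0.045 ]
 [-0.0969 -0.0903  0.045 ]]
tail end [[-0.1369 -0.1264  0.045 ]
 [-0.1401 -0.085   0.045 ]]
bumper/barrel [[-0.1063 -0.1251  0.045 ]
 [-0.1091 -0.0836  0.045 ]]
knob [[-0.1967 -0.1032  0.067 ]]
[[-0.0192 -0.1013  0.0596]]
[[-0.0487 -0.1018  0.0575]]
[[-0.0784 -0.1018  0.0575]]
[[-0.1261 -0.1024  0.063 ]]
side tail bumper top edge [[-0.1373 -0.1085  0.06  ]
 [-0.1317 -0.0831  0.06  ]]
side barrel [[-0.0518 -0.1119  0.045 ]
 [-0.0509 -0.086   0.045 ]
 [-0.1028 -0.1157  0.045 ]
 [-0.0989 -0.0902  0.045 ]]
```

```bash
cat >> h.py <<'E'
TY=0.035
def Rt(lean): return R.from_euler('z',TY).as_matrix()@Rtool(lean)
def plan(p1,R1,n):
    from station import sensors
    s=sensors.get_obs(); p0=s["ee_pos"]; R0=rot(s["eef_rot"])
    w=np.ones(n); w[0]=.6; w[-1]=.2; w[-2]=.5; w[-3]=.8; w/=w.sum()
    rv=R.from_matrix(R0.T@R1).as_rotvec(); Rr=R0
    L=[]
    for k in w:
        d=Rr.T@(np.array(p1)-p0)*k*1000; L.append(" ".join(f"{v:.0f}" for v in d)+" "+" ".join(f"{v:.3f}" for v in rv*k)); Rr=Rr@R.from_rotvec(rv*k).as_matrix()
    print("; ".join(L))
def where():
    from station import sensors
    s=sensors.get_obs(); Rm=rot(s["eef_rot"]); z=Rc.T@Rm[:,2]; x=Rc.T@Rm[:,0]
    print("tcp cab",w2c(s["ee_pos"])[0].round(4),"grasp cab",w2c(s["ee_pos"]+.078*Rm[:,2])[0].round(4),"lean",np.arctan2(z[0],-z[2]).round(3),"x",x.round(3),"z",z.round(3),"F",s["force"].round(1),"M",s["moment"].round(2),"w",s["grip_width"].round(4),"q",s["qpos"].round(2),"t",s["time_s"])
E
python3 - <<'E'
from h import *
where()
b=np.deg2rad(30); R1=Rt(b); zt=R1[:,2]
g=c2w([-.05,-.1025,.045])[0]-.007*zt
np.savez("grasp.npz",g=g,b=b)
tcp=grasp2tcp(g,R1)
plan(tcp-.08*zt,R1,10)
E
```

```text
Traceback (most recent call last):
  File "h.py", line 53, in where
    print("tcp cab",w2c(s["ee_pos"])[0].round(4),"grasp cab",w2c(s["ee_pos"]+.078*Rm[:,2])[0].round(4),"lean",np.arctan2(z[0],-z[2]).round(3),"x",x.round(3),"z",z.round(3),"F",s["force"].round(1),"M",s["moment"].round(2),"w",s["grip_width"].round(4),"q",s["qpos"].round(2),"t",s["time_s"])
                                                                                                                                                                                                                                 ^^^^^^^^^^^^^^^^^^^^^
AttributeError: 'float' object has no attribute 'round'
```

```bash
sed -i 's/s\["grip_width"\].round(4)/round(s["grip_width"],4)/' h.py
python3 - <<'E'
from h import *
where()
b=np.deg2rad(30); R1=Rt(b); zt=R1[:,2]
g=c2w([-.05,-.1025,.045])[0]-.007*zt
np.savez("grasp.npz",g=g,b=b)
tcp=grasp2tcp(g,R1)
plan(tcp-.08*zt,R1,10)
E
```

```text
tcp cab [-0.3265 -0.1064  0.2943] grasp cab [-0.3248 -0.1063  0.2163] lean 0.022 x [ 0.006 -1.    -0.001] z [ 0.022  0.001 -1.   ] F [-1.1  1.1  0.1] M [-0.08  0.03  0.02] w 0.0561 q [-0.42  0.65  1.03  0.02  1.47 -0.32] t 8.025
0 -14 8 0.037 -0.000 -0.002; 0 -23 15 0.062 -0.001 -0.003; 0 -22 16 0.062 -0.001 -0.003; 0 -21 17 0.062 -0.001 -0.003; 0 -20 19 0.062 -0.001 -0.003; 0 -19 20 0.062 -0.001 -0.003; 1 -18 21 0.062 -0.001 -0.003; 0 -13 18 0.050 -0.001 -0.003; 0 -8 11 0.031 -0.000 -0.002; 0 -3 5 0.012 -0.000 -0.001
```

Call:
move_arm(rows="0 -14 8 0.037 0 -0.002; 0 -23 15 0.062 -0.001 -0.003; 0 -22 16 0.062 -0.001 -0.003; 0 -21 17 0.062 -0.001 -0.003; 0 -20 19 0.062 -0.001 -0.003; 0 -19 20 0.062 -0.001 -0.003; 1 -18 21 0.062 -0.001 -0.003; 0 -13 18 0.05 -0.001 -0.003; 0 -8 11 0.031 0 -0.002; 0 -3 5 0.012 0 -0.001; 0 0 0 0 0 0")

```text
time_s: 9.4
ee_pos: [0.6691, -0.0218, 0.181]
eef_rot: [-2.584, 0.012, -0.056]
force: [-1.1, -0.8, 0.4]
grip_width: 0.0565
```

```bash
python3 - <<'E'
from h import *
from station import camera
where()
G=np.load("grasp.npz"); b=float(G["b"]); R1=Rt(b); zt=R1[:,2]
plan(grasp2tcp(G["g"],R1),R1,7)
c=camera("side"); zoom(c,130,110,310,260,4,f"pics/side5.png")
E
```

```text
tcp cab [-0.1037 -0.099   0.181 ] grasp cab [-0.0625 -0.0962  0.1148] lean 0.557 x [ 0.047 -0.999 -0.012] z [ 0.528  0.035 -0.848] F [-1.1 -0.8  0.4] M [-0.27 -0.06  0.04] w 0.0565 q [-0.22  0.72  1.26  0.57  1.33 -0.35] t 9.4
1 3 7 -0.004 0.002 0.000; 1 5 12 -0.007 0.003 0.001; 1 5 12 -0.007 0.003 0.001; 1 4 12 -0.007 0.003 0.001; 1 3 9 -0.005 0.003 0.001; 1 2 6 -0.003 0.002 0.000; 0 1 2 -0.001 0.001 0.000
```

View pics/side5.png

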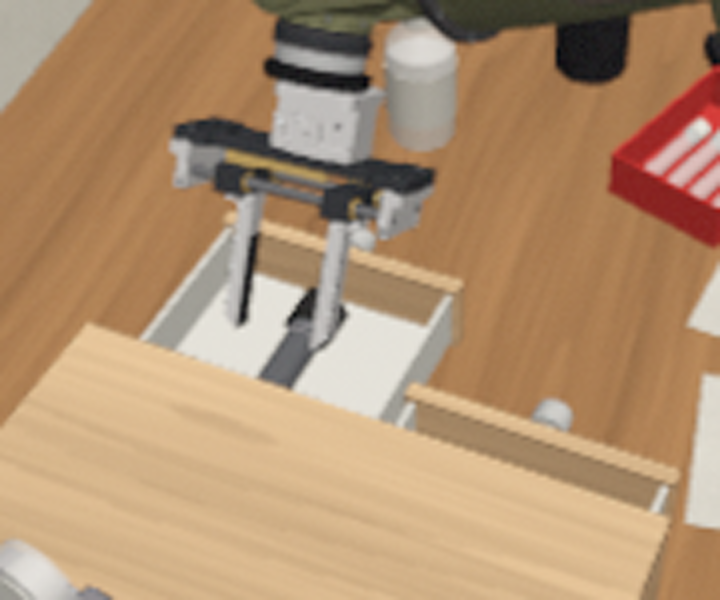

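Call:
move_arm(rows="3 6 4 -0.01 0.006 0.001; 3 8 8 -0.01 0.006 0.001; 1 5 10 -0.008 0.004 0; 0 3 12 -0.005 0 0; 0 1 10 0 0 0; 0 0 6 0 0 0; 0 0 2 0 0 0; 0 0 0 0 0 0")

```text
time_s: 10.45
ee_pos: [0.677, -0.0161, 0.1203]
eef_rot: [-2.62, -0.002, -0.068]
force: [0.2, 0.9, 0.3]
grip_width: 0.0563
```

```bash
python3 - <<'E'
from h import *
where()
G=np.load("grasp.npz"); b=float(G["b"]); R1=Rt(b); zt=R1[:,2]
plan(grasp2tcp(G["g"],R1),R1,5)
E
```

```text
tcp cab [-0.0972 -0.1063  0.1203] grasp cab [-0.0583 -0.1051  0.0527] lean 0.521 x [ 0.035 -0.999  0.002] z [ 0.498  0.016 -0.867] F [0.2 0.9 0.3] M [-0.24 -0.05 -0.01] w 0.0563 q [-0.21  0.79  1.27  0.56  1.21 -0.37] t 10.45
-0 -1 1 0.000 -0.000 0.000; -1 -1 1 0.001 -0.001 0.000; -1 -1 1 0.001 -0.000 0.000; -0 -1 1 0.000 -0.000 0.000; -0 -0 0 0.000 -0.000 0.000
```

Call:
move_arm(rows="-1 -2 1 0 0 0; -1 -2 1 0 0 0; 0 0 0 0 0 0")

```text
time_s: 10.82
ee_pos: [0.6754, -0.0113, 0.1215]
eef_rot: [-2.62, -0.003, -0.068]
force: [-0.5, 0.3, 0.4]
grip_width: 0.056
```

```bash
python3 - <<'E'
from h import *
from station import camera
where()
c=camera("side"); zoom(c,160,130,270,220,7,f"pics/side6.png")
E
```

```text
tcp cab [-0.0926 -0.1042  0.1215] grasp cab [-0.0537 -0.1031  0.0539] lean 0.521 x [ 0.035 -0.999  0.003] z [ 0.498  0.014 -0.867] F [-0.5  0.3  0.4] M [-0.19 -0.05 -0.05] w 0.056 q [-0.2   0.79  1.28  0.56  1.21 -0.37] t 10.825
```

View pics/side6.png

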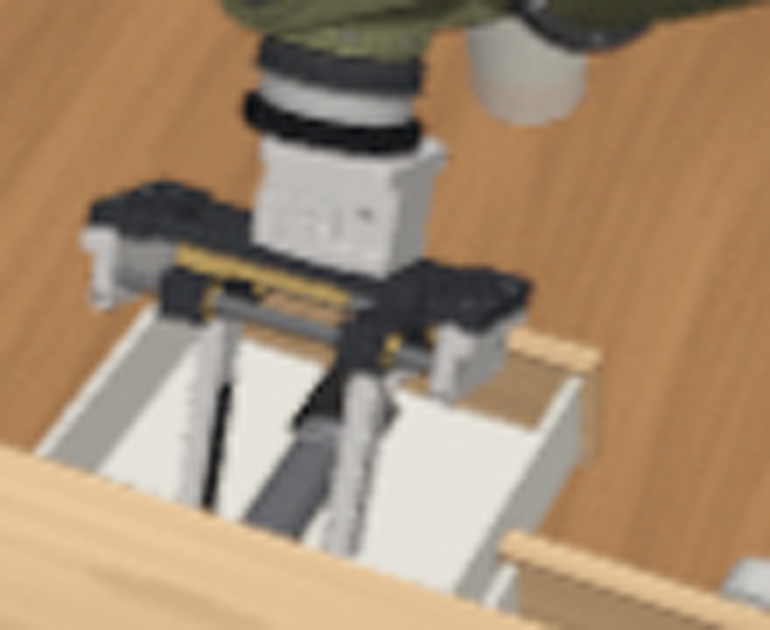

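The fingers straddle the barrel in the opening. I'll go down 2 mm and close.

Call:
move_arm(rows="0 0 2 0 0 0; 0 0 0 0 0 0; 0 0 0 0 0 0; 0 0 0 0 0 0; 0 0 0 0 0 0; 0 0 0 0 0 0", grip=-1, newtons=55)

```text
time_s: 11.62
ee_pos: [0.6756, -0.0105, 0.1197]
eef_rot: [-2.62, -0.003, -0.069]
force: [-0.4, 0.0, -0.1]
grip_width: 0.027
```

```bash
python3 - <<'E'
from h import *
from station import camera
where()
c=camera("side"); zoom(c,160,130,270,220,7,f"pics/side7.png")
E
```

```text
tcp cab [-0.0917 -0.1043  0.1197] grasp cab [-0.0529 -0.1032  0.0521] lean 0.521 x [ 0.034 -0.999  0.003] z [ 0.498  0.014 -0.867] F [-0.4  0.  -0.1] M [-0.15 -0.03 -0.07] w 0.027 q [-0.2   0.79  1.28  0.56  1.2  -0.37] t 11.625
```

View pics/side7.png

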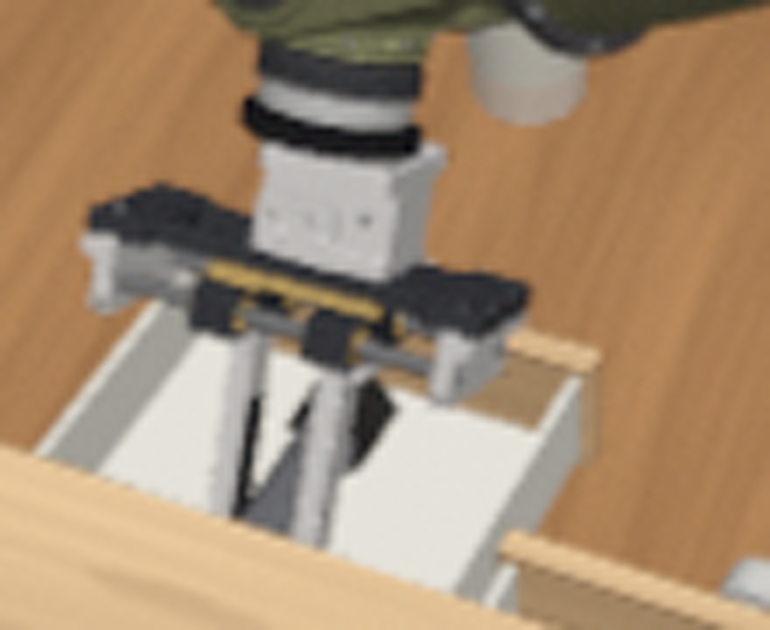

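Gripped: the opening reads 27 mm, the same as on the 28 mm knob. Next I'll compute the tail-up tilt about the lamp's lower corner.

```bash
cat >> h.py <<'E'
def xz(s): # torch-plane frame
    pass
def tilt(p,Rm,a,piv,dz=0):
    """rotate pose about lateral torch axis so that tail rises by a; piv in cab coords; p,Rm world"""
    ax=Rc@R.from_euler('z',TY).as_matrix()@np.array([0,1.,0]) # rotation about +y(cab) by +a: -x end goes up
    Q=R.from_rotvec(ax*a).as_matrix(); pw=c2w(piv)[0]
    return pw+Q@(p-pw)+np.array([0,0,dz]),Q@Rm
E
python3 - <<'E'
from h import *
from station import sensors
s=sensors.get_obs(); p,Rm=s["ee_pos"],rot(s["eef_rot"])
p1,R1=tilt(p,Rm,0.236,[.1165,-.098,.026],.003)
print(w2c(p),w2c(p1),(w2c(p1+.078*R1[:,2])).round(4))
plan(p1,R1,9)
E
```

```text
[[-0.0917352  -0.10427968  0.11968682]] [[-0.06407211 -0.10331108  0.16880007]] [[-0.0421 -0.1028  0.094 ]]
0 -4 -2 -0.020 -0.000 -0.000; 0 -7 -4 -0.033 -0.000 -0.000; 0 -7 -4 -0.033 -0.000 -0.000; 0 -6 -5 -0.033 -0.000 -0.000; 0 -6 -5 -0.033 -0.000 -0.000; 0 -6 -5 -0.033 -0.000 -0.000; 0 -5 -4 -0.027 -0.000 -0.000; 0 -3 -3 -0.017 -0.000 -0.000; 0 -1 -1 -0.007 -0.000 -0.000
```

Call:
move_arm(rows="0 -4 -3 -0.02 0 0; 0 -7 -4 -0.033 0 0; 0 -7 -4 -0.033 0 0; 0 -6 -5 -0.033 0 0; 0 -3 -2 -0.016 0 0; 0 0 0 0 0 0")

```text
time_s: 12.42
ee_pos: [0.6767, 0.0075, 0.1506]
eef_rot: [-2.766, -0.005, -0.067]
force: [-0.4, 1.0, -1.6]
grip_width: 0.0271
```

```bash
python3 - <<'E'
from h import *
from station import camera
where()
c=camera("side"); zoom(c,160,130,270,220,7,f"pics/side8.png")
E
```

```text
tcp cab [-0.0737 -0.1036  0.1506] grasp cab [-0.0451 -0.1029  0.078 ] lean 0.376 x [ 0.036 -0.999  0.005] z [ 0.367  0.009 -0.93 ] F [-0.4  1.  -1.6] M [-0.43 -0.05 -0.01] w 0.0271 q [-0.14  0.73  1.27  0.41  1.19 -0.23] t 12.425
```

View pics/side8.png

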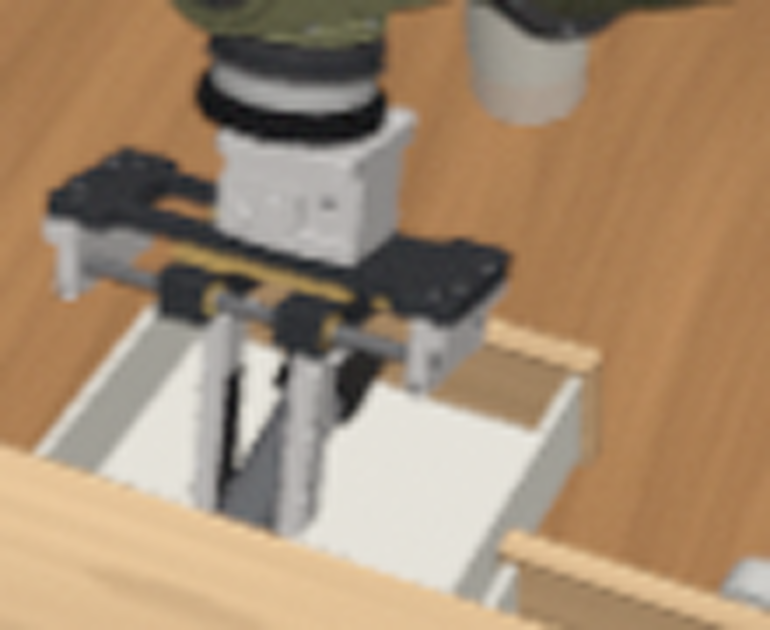

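The tail is rising and the force shows about 1.6 N carried. I'll do the rest of the tilt.

```bash
python3 - <<'E'
from h import *
from station import sensors
s=sensors.get_obs()
R1=Rt(.521-.236); g=c2w([-.0425,-.1028,.0940])[0]
plan(grasp2tcp(g,R1),R1,5)
E
```

```text
0 -3 -3 -0.018 -0.001 0.000; 0 -5 -5 -0.029 -0.001 0.001; 0 -4 -4 -0.023 -0.001 0.000; 0 -2 -2 -0.015 -0.001 0.000; 0 -1 -1 -0.006 -0.000 0.000
```

Call:
move_arm(rows="0 -3 -3 -0.018 0 0; 0 -5 -5 -0.029 0 0; 0 -4 -4 -0.023 0 0; 0 -2 -2 -0.015 0 0; 0 0 0 -0.006 0 0; 0 0 0 0 0 0")

```text
time_s: 13.22
ee_pos: [0.6771, 0.0161, 0.169]
eef_rot: [-2.863, -0.004, -0.068]
force: [0.3, -0.1, -1.7]
grip_width: 0.0267
```

```bash
python3 - <<'E'
from h import *
from station import camera
where()
c=camera("side"); zoom(c,160,130,270,220,7,f"pics/side9.png"); pickle.dump(c,open("pics/side9.pkl","wb"))
c=camera("top"); zoom(c,150,80,300,200,5,f"pics/top9.png")
E
```

```text
tcp cab [-0.0651 -0.103   0.169 ] grasp cab [-0.0437 -0.1025  0.094 ] lean 0.279 x [ 0.035 -0.999  0.004] z [ 0.275  0.006 -0.961] F [ 0.3 -0.1 -1.7] M [-0.36 -0.04 -0.02] w 0.0267 q [-0.1   0.71  1.26  0.3   1.2  -0.15] t 13.225
```

View pics/side9.png

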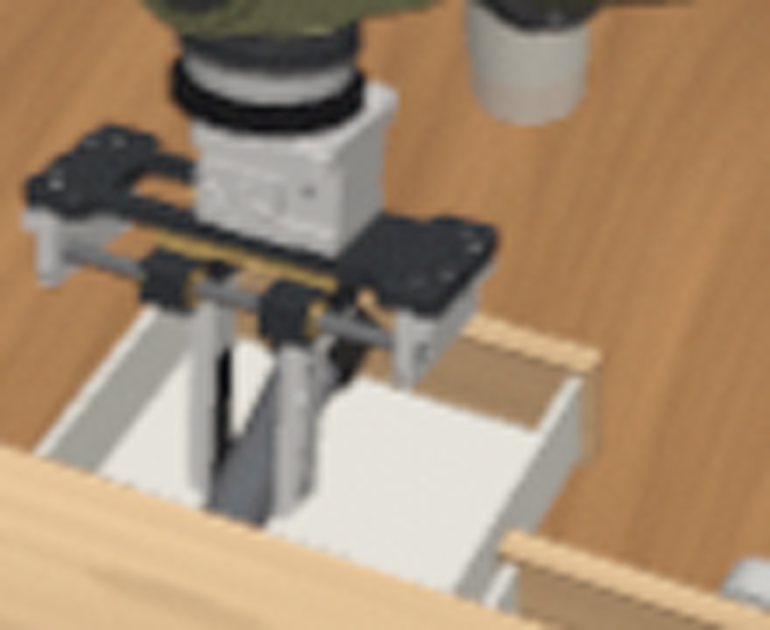

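View pics/top9.png

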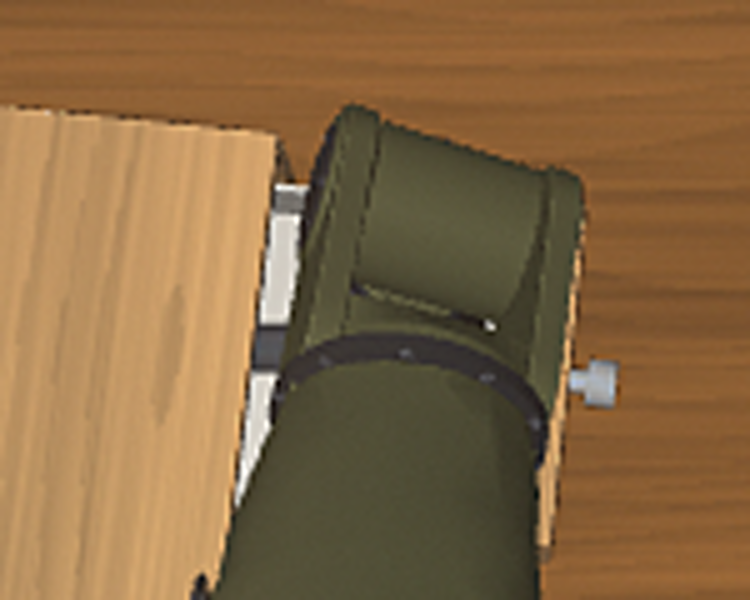

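The drawer still stands open. The torch shows at (268,347) in the top zoom and (245,480) to (350,350) in the side zoom. I'll check its slope from depth.

```bash
python3 - <<'E'
from h import *
s=pickle.load(open("pics/side9.pkl","rb")); P=cloud(s)
for x,y in((235,500),(250,470),(262,430),(268,400),(320,380),(345,360)):
    print(w2c(P[round(130+y/7),round(160+x/7)]).round(4), s["color"][round(130+y/7),round(160+x/7)])
E
```

```text
[[-0.0244 -0.0984  0.0945]] [115 110 106]
[[-0.0376 -0.0987  0.098 ]] [115 111 108]
[[-0.0553 -0.1043  0.1037]] [111 109 107]
[[-0.0689 -0.108   0.1059]] [106 103 104]
[[-0.0658 -0.0779  0.1338]] [121 120 122]
[[-0.1    -0.0875  0.1101]] [38 38 39]
```

Call:
move_arm(rows="0 5 -3 0 0 0; 0 9 -5.5 0 0 0; 0 11 -6.5 0 0 0; 0 11 -6.5 0 0 0; 0 11 -6.5 0 0 0; 0 9 -5.5 0 0 0; 0 5 -3 0 0 0; 0 2 -1 0 0 0; 0 0 0 0 0 0")

```text
time_s: 14.45
ee_pos: [0.6716, -0.0611, 0.1889]
eef_rot: [-2.863, -0.003, -0.07]
force: [0.8, 0.3, -1.4]
grip_width: 0.0268
```

```bash
python3 - <<'E'
from h import *
from station import camera
where()
c=camera("side"); zoom(c,160,100,270,220,5,f"pics/side10.png"); pickle.dump(c,open("pics/side10.pkl","wb"))
c=camera("top"); zoom(c,150,80,300,200,5,f"pics/top10.png"); pickle.dump(c,open("pics/top10.pkl","wb"))
E
```

```text
tcp cab [-0.1425 -0.1056  0.1889] grasp cab [-0.121  -0.1051  0.1139] lean 0.279 x [ 0.033 -0.999  0.003] z [ 0.275  0.006 -0.961] F [ 0.8  0.3 -1.4] M [-0.35 -0.1  -0.04] w 0.0268 q [-0.22  0.69  1.23  0.29  1.27 -0.24] t 14.45
```

View pics/side10.png

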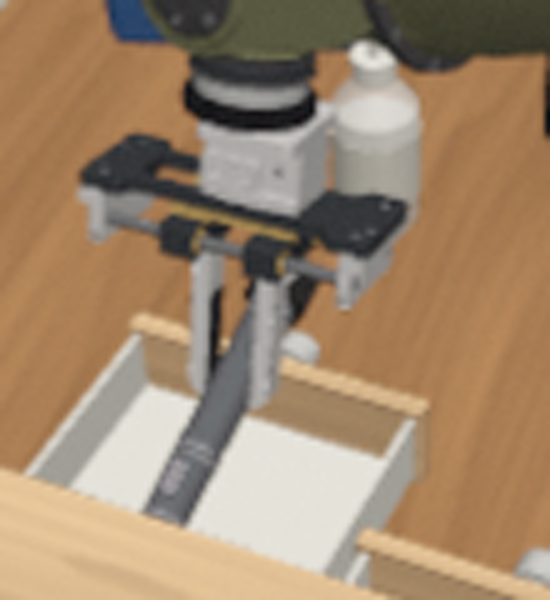

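View pics/top10.png

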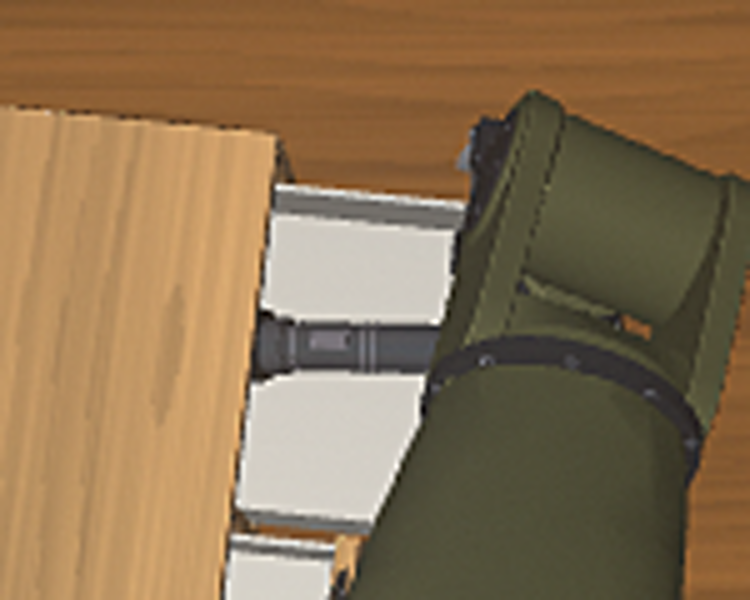

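The torch slides out cleanly: the barrel is well out, and the lamp flange is just showing at the cabinet edge, (265,345) in the top zoom. I'll check the clearance from depth.

```bash
python3 - <<'E'
from h import *
t=pickle.load(open("pics/top10.pkl","rb")); P=cloud(t)
for x,y in((270,344),(285,344),(310,343),(340,344),(380,346),(415,348)):
    print(w2c(P[round(80+y/5),round(150+x/5)]).round(4))
s=pickle.load(open("pics/side10.pkl","rb")); P=cloud(s)
for x,y in((170,500),(185,460),(215,410),(235,370)):
    print("s",w2c(P[round(100+y/5),round(160+x/5)]).round(4))
E
```

```text
[[-0.006  -0.0997  0.0956]]
[[-0.1856  0.1834  1.2473]]
[[-0.0294 -0.1011  0.0994]]
[[-0.0471 -0.1015  0.1048]]
[[-0.07   -0.1032  0.107 ]]
[[-0.0904 -0.1013  0.1113]]
s [[-0.0277 -0.1002  0.0946]]
s [[-0.0499 -0.1011  0.1061]]
s [[-0.0869 -0.1003  0.1131]]
s [[-0.1156 -0.1013  0.1198]]
```

Call:
move_arm(rows="0 5 -3 0 0 0; 0 9 -5 0 0 0; 0 11 -6 0 0 0; 0 12 -6.5 0 0 0; 0 12 -6.5 0 0 0; 0 11 -6 0 0 0; 0 7 -4 0 0 0; 0 3 -1.5 0 0 0; 0 0 0 0 0 0")

```text
time_s: 15.68
ee_pos: [0.6657, -0.1446, 0.2079]
eef_rot: [-2.863, -0.003, -0.07]
force: [-0.4, 1.1, -1.8]
grip_width: 0.0267
```

```bash
python3 - <<'E'
from h import *
from station import camera
where()
c=camera("side"); zoom(c,130,80,270,220,4,f"pics/side11.png"); pickle.dump(c,open("pics/side11.pkl","wb"))
c=camera("top"); zoom(c,150,80,300,200,5,f"pics/top11.png"); pickle.dump(c,open("pics/top11.pkl","wb"))
E
```

```text
tcp cab [-0.2261 -0.1082  0.2079] grasp cab [-0.2046 -0.1078  0.1329] lean 0.279 x [ 0.033 -0.999  0.003] z [ 0.275  0.006 -0.961] F [-0.4  1.1 -1.8] M [-0.34  0.01  0.  ] w 0.0267 q [-0.34  0.7   1.17  0.28  1.35 -0.34] t 15.675
```

View pics/side11.png

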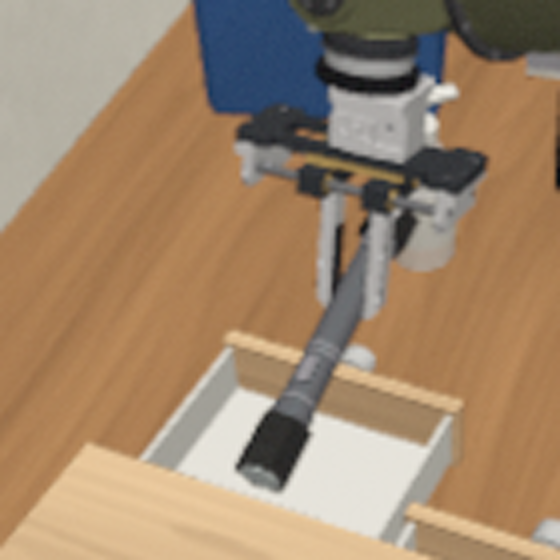

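View pics/top11.png

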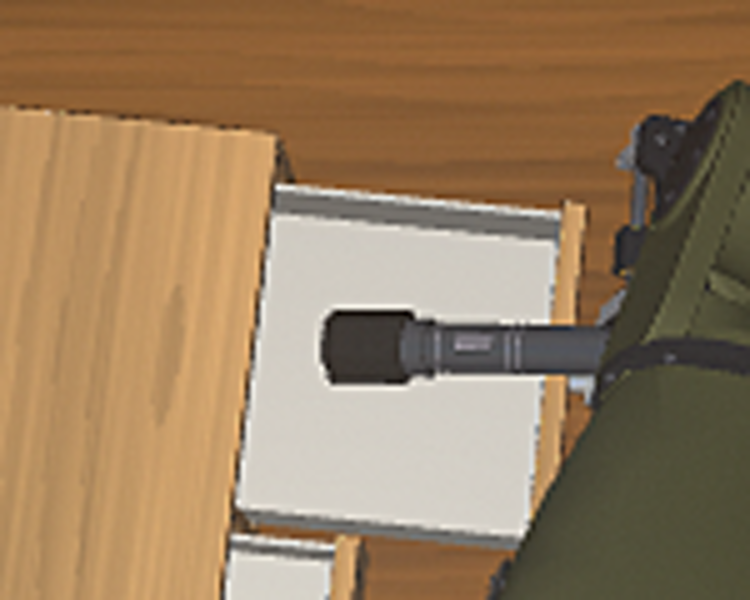

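The lamp bumper at (365,347) in the top zoom is clear of the cabinet edge, which is around (260,345). Now a straight lift.

Call:
move_arm(rows="0 -4 -13 0 0 0; 0 -6 -22 0 0 0; 0 -7 -26 0 0 0; 0 -8 -28 0 0 0; 0 -8 -28 0 0 0; 0 -8 -28 0 0 0; 0 -8 -28 0 0 0; 0 -7 -24 0 0 0; 0 -4 -14 0 0 0; 0 -2 -7 0 0 0; 0 0 0 0 0 0; 0 0 0 0 0 0")

```text
time_s: 17.27
ee_pos: [0.6633, -0.1401, 0.4514]
eef_rot: [-2.865, -0.009, -0.065]
force: [0.7, 1.0, -1.0]
grip_width: 0.027
```

```bash
python3 - <<'E'
from h import *
from station import camera
where()
c=camera("side"); cv2.imwrite("pics/side12.png",c["color"]); pickle.dump(c,open("pics/side12.pkl","wb"))
c=camera("top"); cv2.imwrite("pics/top12.png",c["color"]); pickle.dump(c,open("pics/top12.pkl","wb"))
E
```

```text
tcp cab [-0.2219 -0.1054  0.4514] grasp cab [-0.2005 -0.1053  0.3764] lean 0.277 x [ 0.038 -0.999  0.009] z [ 0.274  0.002 -0.962] F [ 0.7  1.  -1. ] M [-0.35 -0.03  0.01] w 0.027 q [-0.33  0.59  0.79  0.28  1.82 -0.21] t 17.275
```

View pics/side12.png

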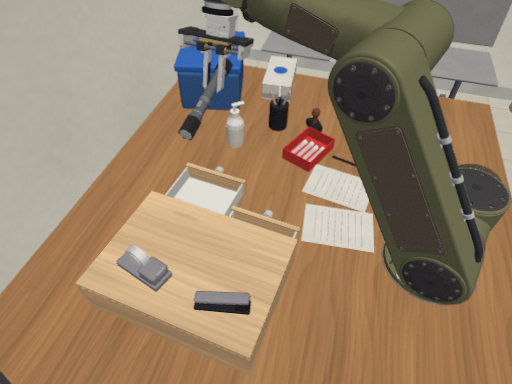

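View pics/top12.png

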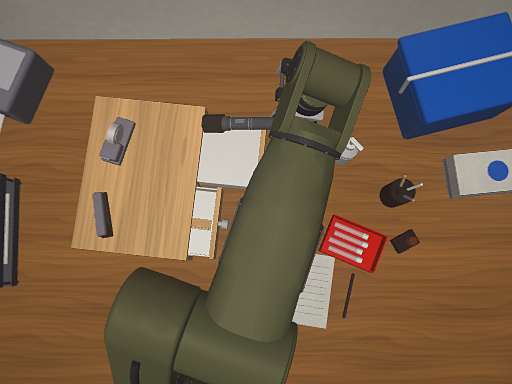

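The torch is held in the air, with its lamp at about (213,123) in the top view and (190,125) in the side view. The ruler is still in its drawer at (202,224), and the desk items are where they were. I'll let it settle and check height, slip and drawer.

Call:
move_arm(rows="0 0 0 0 0 0; 0 0 0 0 0 0; 0 0 0 0 0 0; 0 0 0 0 0 0; 0 0 0 0 0 0; 0 0 0 0 0 0; 0 0 0 0 0 0; 0 0 0 0 0 0")

```text
time_s: 18.38
ee_pos: [0.6634, -0.1402, 0.4505]
eef_rot: [-2.864, -0.008, -0.065]
force: [-0.0, -0.5, -1.9]
grip_width: 0.0271
```

```bash
python3 - <<'E'
from h import *
from station import camera,sensors
where(); print(abs(sensors.get_obs()["joint_vel"]).max())
t0=pickle.load(open("pics/top12.pkl","rb")); t=camera("top"); a=pickle.load(open("pics/top0.pkl","rb"))
for nm,c in(("prev",t0),("now",t)):
    P=cloud(c)
    for x,y in((208,123),(222,123),(245,124),(262,124)): print(nm,w2c(P[y,x]).round(4))
Q=w2c(cloud(t).reshape(-1,3)); m=(Q[:,2]>.25)&(Q[:,2]<.4)&(Q[:,0]>-.15)&(abs(Q[:,1]+.1)<.05); print("held pts lowest",Q[m,2].min(),"x max",Q[m,0].max())
d=cv2.absdiff(t["color"],a["color"]).max(2)
for n,(x0,y0,x1,y1) in dict(sanit=(342,135,365,165),cup=(378,175,425,210),stamp=(390,228,422,255),tray=(325,214,388,272),cab=(70,95,190,250),ldrawer=(190,188,218,258)).items(): print(n,(d[y0:y1,x0:x1]>40).mean().round(3))
zoom(t,180,90,300,190,5,"pics/top13.png")
E
```

```text
tcp cab [-0.222  -0.1055  0.4505] grasp cab [-0.2006 -0.1053  0.3755] lean 0.277 x [ 0.038 -0.999  0.008] z [ 0.274  0.003 -0.962] F [-0.  -0.5 -1.9] M [-0.29 -0.06 -0.02] w 0.0271 q [-0.33  0.59  0.79  0.28  1.82 -0.21] t 18.375
0.002429123768544561
prev [[-0.0476 -0.0975  0.3509]]
prev [[-0.0789 -0.1007  0.3508]]
prev [[-0.1314 -0.0996  0.3634]]
prev [[-0.1691 -0.1005  0.3723]]
now [[-0.0474 -0.0979  0.3496]]
now [[-0.0791 -0.1001  0.3526]]
now [[-0.1314 -0.0999  0.3624]]
now [[-0.1691 -0.1004  0.3728]]
held pts lowest 0.3278008762235176 x max -0.03138489101681091
sanit 0.097
cup 0.0
stamp 0.0
tray 0.0
cab 0.0
ldrawer 0.0
```

View pics/top13.png

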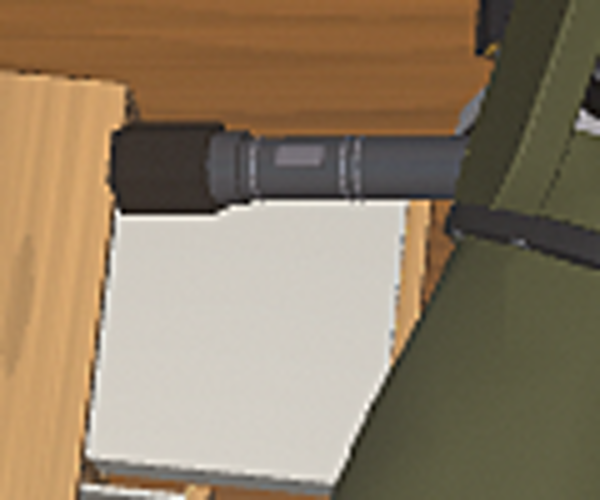

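```bash
python3 -c "
from station import ctrl; print(ctrl.hand_in())"
```

```text
the job is handed in; nothing more can be done
None
```

The long torch is out of the right-hand drawer and held still in the gripper, wholly in the air above the cabinet. I handed the job in at about 18 s.

I pulled that drawer to its stop, where it pushed back with 24 N and moved no further; the picture put it about 166 mm out. I gripped the barrel in the opening and raised the tail about 14° about the lamp end. Then I drew the torch out along its own axis over the drawer front and lifted it straight up.

**Last checks:**
- **Height:** the lamp bumper's top is at about z = 0.35 m. That puts the torch's lowest point near 0.31 m, about 0.2 m above the cabinet top. The lowest point the camera could see was 0.328 m; the underside is out of its view.
- **Grip:** over the last second the opening stayed at 27 mm, the torch showed no slip beyond camera noise, and the wrist read about 1.9 N, which is the torch's weight.
- **Drawers:** the torch drawer is still fully open, and the ruler is still in its own drawer.
- **Other things:** the cup, stamp, tray, cabinet and left drawer match the first top picture. The sanitiser's patch differed in 10% of its pixels. The arm partly covers it there, and in the side picture it stands where it did.

The two cameras disagreed by about 6 mm on the cabinet's front edge, more than the stated 2 mm. I used the top camera, and the knob position agreed in both views.

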